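# Index the ring table and set its stop screw

## Task

Set the stop screw on the small green ring-indexing fixture: swing the turntable clockwise by its black pin until it clicks into its detent, red line against red line, so that the steel pad sits under the brass thumbscrew. Then turn the thumbscrew clockwise until it seats firmly on the pad, back it off a quarter turn and keep hold of it: finish still gripping the thumbscrew there, for the lock nut to be fitted. Leave the bottle, tweezers, tin and cork block round the fixture where they are.

Things in the scene. Friction and masses are not known exactly. Their poses are not given: they have to be found in the camera images.
- indexer: the fixture, fixed to the worktop: green base plate 215 x 210 x 12 mm carrying the turntable (axis at -15, +30 mm), a grey post with an overhung arm (arm top 52 mm, boss round the screw 55 mm above the worktop) and, at the far side, the spring plunger of the detent (34 mm high). Origin at the worktop, near the plate's centre; at zero yaw x points away from the robot and y to its left
- turntable (a joint): angle of the aluminium turntable, rad: 0 is the detent (red line at the disc's edge meets the red line on the base plate on the fixture's -x side; steel pad right under the screw); positive is counter-clockwise from above; stops at -0.4 and 1.7. It starts counter-clockwise of the detent. It stays where it is left; within about 0.1 rad of 0 a sprung plunger pulls it to 0. From about 0.25 to 0.12 rad it must be pushed over a stud, which takes about 9 N at the pin
- turntable_axis (a point): point on the turntable's vertical axis, on the top face of the disc (26 mm above the worktop). The disc is 140 mm across; a wooden ring blank (67 mm across, top 38 mm above the worktop) is fixed in its middle
- pin_grip (a point): the turntable's upright black crank pin, round, 14 mm across, its top 72 mm and the disc at its foot 26 mm above the worktop (a 20 mm flange, 6 mm high, round the foot), 54 mm from the turntable's axis; this point is on the pin's axis 60 mm above the worktop. At joint 0 the pin lies on the +y side of the axis in the fixture's frame. A hand that keeps its direction lets the pin turn within the grip, against some rubbing
- seat_pad (a point): centre of the top of the round steel pad on the turntable, 16 mm across, 30 mm above the worktop, 56 mm from the axis, opposite the pin
- stop_screw: the thumbscrew (this frame rises with it but does not turn) with its round knurled brass head, 30 mm across and 28 mm high, head from 58 to 86 mm above the worktop when seated (3 mm higher for each turn out); upright, with a red line on top from the centre outwards. Origin on the screw's axis at its tip, 30 mm above the worktop when seated; axes as the fixture's
- screw_grip (a point): on the screw's axis, 18 mm above the underside of the head and 10 mm below its upper edge (76 mm above the worktop when seated); can be gripped across at any angle
- thumbscrew (a joint): angle of the thumbscrew, rad: 0 is seated (it stops dead there; the red line then points to the fixture's -x side), growing as it is backed off counter-clockwise seen from above; a quarter turn off is 1.571; outer stop 4.7. It turns with about 0.04 N m of friction and stays where it is left
- glue_bottle: bystander: small white glue bottle with yellow cap, 29 mm across, 90 mm high, standing to the right of the fixture; origin at its underside
- tweezers: bystander: steel tweezers 131 mm long, 17 mm wide, 10 mm high, lying to the right of the fixture; origin at its underside
- wax_tin: bystander: round grey tin 58 mm across, 26 mm high, to the left of the fixture; origin at its underside
- cork_block: bystander: brown cork block 42 x 76 x 27 mm, to the left of the fixture; origin at its underside

How it is judged (in metres and radians):
On the way, in this order (a step that is already met when the one before it is completed fails the run):
1. the turntable is in its detent, with the thumbscrew still off its seat (value of joint turntable between -0.06 and 0.06 rad and value of joint thumbscrew above 0.3 rad), for 0.3 s.
2. the thumbscrew is seated on the pad (value of joint thumbscrew below 0.08 rad and value of joint turntable between -0.06 and 0.06 rad), for 0.1 s.
At the end, for the whole second after the job is handed in: The turntable is in its detent (within 0.06 rad of 0), the thumbscrew has been seated and now stands still a quarter turn off its seat (1.31 to 1.83 rad), gripped between the fingers (over 3 N, head centred between them within 15 mm), and the four bystanders are within 20 mm of where they were (value of joint thumbscrew between 1.31 and 1.83 rad and velocity of joint thumbscrew between -0.1 and 0.1 rad/s and contact force between the fingers and stop_screw above 3 N and horizontal distance between the grasp point and screw_grip below 0.015 m and value of joint turntable between -0.06 and 0.06 rad and distance of each of glue_bottle, tweezers, wax_tin, cork_block from where it was at the start of the episode below 0.02 m); the arm keeps its last pose, push and grip.
It fails at once if a bystander is pushed away or knocked over (distance of any of glue_bottle, tweezers, wax_tin, cork_block from where it was at the start of the episode above 0.03 m or angle between glue_bottle's own z axis and vertical above 0.6 rad).
It also fails if it takes over 64 s, if anything falls off the work surface, if the arm or the gripper's body presses on something with over 40 N, if the wrist force passes 120 N, or if a joint passes its speed limit or range.

## Robot

A 6-joint arm with a two-finger parallel gripper is mounted at the origin on a cart in front of the work surface, level with it; the furniture and walls round the work are solid. World frame = base frame: x ahead of the robot, y to its left, z up, the work surface at z = 0. Lengths are in mm, angles in rad, forces in N, time in s.
With the tool pointing down it reaches from about 300 to 950 mm from the base axis. Payload 3.1 kg.
Tool frame: the origin (TCP) lies midway between the tips of the shut fingers; the grasp point (between the pads) lies 19 mm behind it (arm.hold_point_z is the distance from the TCP to the grasp point, in mm); z points along the fingers, x is the direction in which the jaws open and shut, and the axes are right-handed (so a half turn about z gives the same grasp; the last joint's range is limited). The gripper opens to 85 mm and grips with 20 to 120 N. Pads are 22 mm wide; open, the fingers measure 114 mm over their backs; the gripper's body (76 mm by 85 mm) begins 54 mm behind the grasp point. The pads swing forward as they close: fully open they stand 13 mm farther back than shut.
Start: joints at [-1.346, 0.308, 1.634, -0, 1.2, -0.07], TCP at [181.566, -598.052, 231.272] pointing down, gripper open.
Joint ranges: [-3.06, 3.06], [-0.79, 1.96], [0.05, 2.63], [-1.19, 4.34], [0.05, 2.64], [-2.94, 2.94]. Speed limits (rad/s): [2.79, 2.79, 3.14, 3.14, 3.14, 3.14].

## Interface

Orientations are given as a unit quaternion [w, x, y, z].
In Python, from cell import arm, get_image, camera_model gives the robot as it stands.
- The arm moves only by the tool drive_tool, never from a script. Its argument "moves" is a list of rows, each an object of numbers: "tx", "ty", "tz": the shift along the tool's x, y, z in mm; "ax", "ay", "az": the turn, a rotation vector about the tool's x, y, z in rad; "claw": the opening, from 0 (shut) to 1 (fully open). A call has 1 to 5 rows; each row shifts and turns the pose as measured when the row begins, along the tool's axes as they then stand; what a row does not reach is not made up. A row lasts 1/12 s, in which the tool goes at most 41.7 mm and 7.16 degrees, less where a joint would pass 70% of its speed; a pose out of reach is approached as far as the arm can. A call with a gripper value outside its range is refused whole. The fingers move at their own pace and stop on an object; "force" is the grip in N (left out, the last holds). Time passes only in rows, so rows that do not move let the fingers close. It gives the time, the measured TCP pose, the force and the opening at its end, in the units of the state.
- arm.sense(): the state, without advancing time (a new reading comes with each control period).
- get_image(name): name is "side" or "top" or "wrist"; returns the picture (384x512x3 uint8, red, green, blue); there is no depth.
- camera_model(name): a dict with "K" (3x3 intrinsics, pixels), "R" (3x3) and "t" (3): a world point X has camera coordinates R X + t; the wrist camera has in their place "tool_from_camera" (4x4, takes a point from camera to tool coordinates, whose origin is the TCP and whose axes are the tool frame's). Camera axes: x right, y down, z forward; pixel columns grow to the right and rows downward; lengths in mm; the calibration is good to about 2 mm. The wrist camera is an equidistant fisheye: a pixel r from the principal point sees the ray r / f radians off the axis. A picture is of the moment at which its call begins: read the wrist's pose just before it. camera_model takes no time and is no camera call.
- arm.sign_off(): hands the job in, once; it reports no verdict.
The state is a dict: "t": time; "joints": joint angles; "dq": joint speeds; "effort": joint torques, N m; "tcp_pos": TCP position; "orientation": TCP orientation; "wrist_force": force on the tool from outside, world axes, zero at the start; "wrist_torque": the same for the moment, N m; "gripper_width": finger opening in mm.
Only numpy, scipy, OpenCV 4.12 (cv2) and the standard library are available. Lean on these libraries where they do the work, as an engineer would, in place of code of your own. Each camera call takes 0.05 s, during which the arm holds its last target.

## Working session

There is one attempt and no reset: what is moved stays moved. The work goes in short steps, Python scripts to look and compute and a tool call to move; the robot and the scene stay as the last step left them, time stands still between calls to the robot, and variables do not carry over. Pictures are saved under pics/ and viewed, and the job is handed in when it is done.

Besides the shell and the picture viewer there is one more tool, called after "Call:" as name(argument=value, ...), one argument or row to a line, values as JSON. drive_tool: Moves the arm, as the interface text tells. Its arguments: {"type":"object","properties":{"moves":{"type":"array","items":{"type":"object","properties":{"tx":{"type":"number"},"ty":{"type":"number"},"tz":{"type":"number"},"ax":{"type":"number"},"ay":{"type":"number"},"az":{"type":"number"},"claw":{"type":"number"}}}},"force":{"type":"number"}},"required":["moves"]}

```bash
mkdir -p pics; ls
python3 - <<'E'
from cell import arm,get_image,camera_model
import cv2
print(arm.sense())
for n in("side","top","wrist"):
    cv2.imwrite(f"pics/{n}0.png",get_image(n)[:,:,::-1]); print(n,camera_model(n))
E
```

```text
pics
{'t': 0.0, 'joints': array([-1.34570555e+00,  3.09017006e-01,  1.63520977e+00, -3.14355504e-06,
        1.19969926e+00, -6.97532513e-02]), 'dq': array([-6.70983469e-04, -1.29807776e-03, -9.87986485e-04, -4.49053699e-04,
       -9.08598651e-04, -9.73097706e-05]), 'effort': array([-1.97370546e-04, -4.15258670e+01, -2.76665175e+01, -1.44562523e-04,
        1.03085639e-02,  1.00857605e-05]), 'tcp_pos': array([ 181.37358549, -597.23221959,  230.02855   ]), 'orientation': array([-7.57362964e-04,  8.03302544e-01, -5.95570031e-01, -8.87447721e-04]), 'wrist_force': array([-0.38352436, -0.09288287, -0.03512222]), 'wrist_torque': array([-0.00393556, -0.07655027,  0.01061517]), 'gripper_width': 85.36281903096268}
side {'K': array([[381.54521683,   0.        , 254.44070377],
       [  0.        , 381.54521683, 191.33580879],
       [  0.        ,   0.        ,   1.        ]]), 'R': array([[ 0.956426  , -0.29122286, -0.02094186],
       [-0.20433894, -0.61639963, -0.76045848],
       [ 0.20855434,  0.7316015 , -0.6490488 ]]), 't': array([-499.55227691,  164.92839152,  749.65009374])}
top {'K'
[... 192 characters left out ...]
47,  0.00882393],
       [-0.98211592,  0.01578265, -0.18761457],
       [ 0.18743844, -0.01199676, -0.98220309]]), 't': array([ 37.54592339, 520.39629985, 830.85256492])}
wrist {'K': array([[297.31863964,   0.        , 259.28369902],
       [  0.        , 297.31863964, 191.26510557],
       [  0.        ,   0.        ,   1.        ]]), 'tool_from_camera': array([[ 9.99999966e-01,  2.21202358e-04, -1.40204259e-04,
         7.77910916e-01],
       [-1.75653687e-04,  9.63581323e-01,  2.67415413e-01,
        -6.84589236e+01],
       [ 1.94251125e-04, -2.67415379e-01,  9.63581329e-01,
        -1.42277482e+02],
       [ 0.00000000e+00,  0.00000000e+00,  0.00000000e+00,
         1.00000000e+00]])}
```

View pics/side0.png

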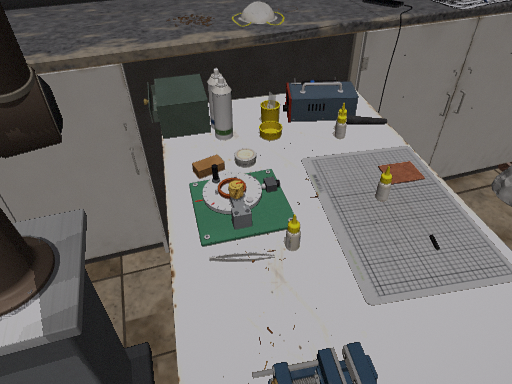

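View pics/top0.png

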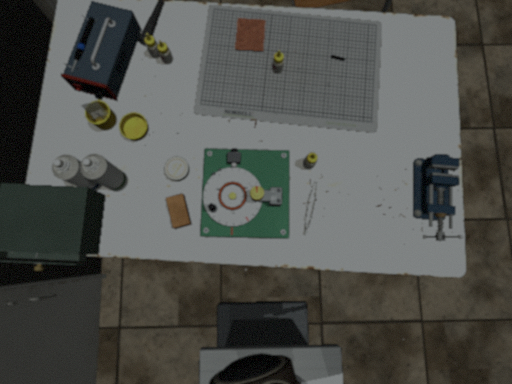

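Run:
```python
import cv2
a=cv2.imread("pics/top0.png")[140:245,150:330]; cv2.imwrite("pics/top0z.png",cv2.resize(a,None,fx=4.4,fy=4.4,interpolation=cv2.INTER_CUBIC))
a=cv2.imread("pics/side0.png")[150:270,175:315]; cv2.imwrite("pics/side0z.png",cv2.resize(a,None,fx=5,fy=5,interpolation=cv2.INTER_CUBIC))
```

```text
(no output)
```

View pics/top0z.png

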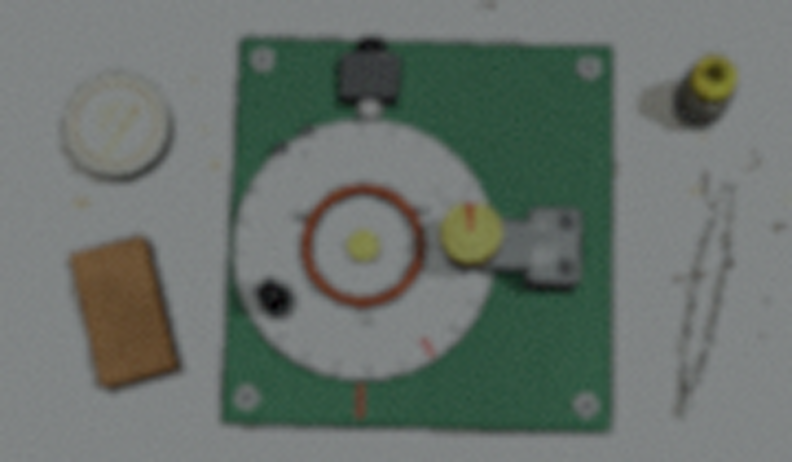

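View pics/side0z.png

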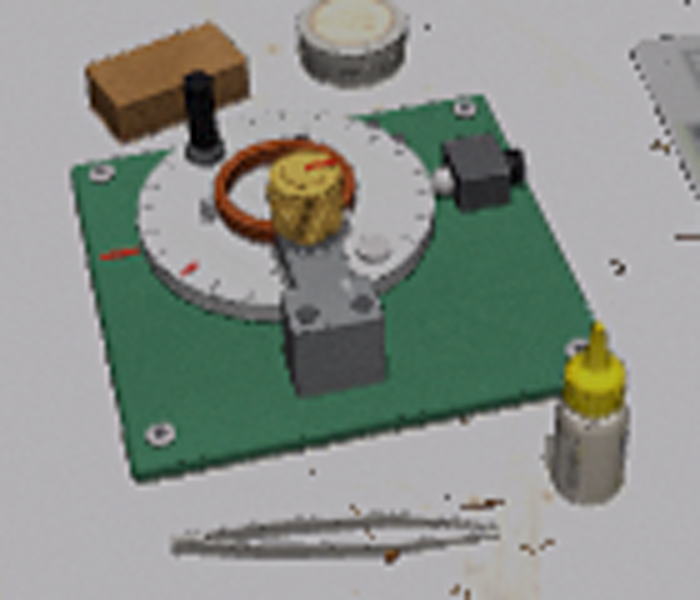

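```bash
cat > h.py <<'E'
import numpy as np
from cell import arm,get_image,camera_model
from scipy.spatial.transform import Rotation as Rn
def ray(n,u,v,sense=None):
    c=camera_model(n);K=c["K"]
    if n=="wrist":
        x=(u-K[0,2])/K[0,0];y=(v-K[1,2])/K[1,1];r=np.hypot(x,y)
        d=np.array([x/r*np.sin(r),y/r*np.sin(r),np.cos(r)]) if r>1e-9 else np.array([0,0,1.])
        T=c["tool_from_camera"];w,a,b,cc=sense["orientation"];R=Rn.from_quat([a,b,cc,w]).as_matrix()
        return R@T[:3,3]+sense["tcp_pos"], R@T[:3,:3]@d
    d=np.linalg.inv(K)@[u,v,1]
    return -c["R"].T@c["t"], c["R"].T@d
def atz(n,u,v,z,s=None):
    o,d=ray(n,u,v,s); return o+d*(z-o[2])/d[2]
def proj(n,X,s=None):
    X=np.asarray(X,float);c=camera_model(n);K=c["K"]
    if n=="wrist":
        T=c["tool_from_camera"];w,a,b,cc=s["orientation"];R=Rn.from_quat([a,b,cc,w]).as_matrix()
        p=T[:3,:3].T@(R.T@(X-s["tcp_pos"])-T[:3,3]);th=np.arctan2(np.hypot(p[0],p[1]),p[2]);h=np.hypot(p[0],p[1])
        return np.array([K[0,2]+K[0,0]*th*p[0]/h,K[1,2]+K[1,1]*th*p[1]/h])
    p=K@(c["R"]@X+c["t"]);return p[:2]/p[2]
def fw(p,o,yaw):
    c,s=np.cos(yaw),np.sin(yaw); return np.array([o[0]+c*p[0]-s*p[1],o[1]+s*p[0]+c*p[1],p[2]])
E
python3 - <<'E'
from h import *
T=lambda x,y:(150+(x+.5)/4.4-.5,140+(y+.5)/4.4-.5)
S=lambda x,y:(175+(x+.5)/5-.5,150+(y+.5)/5-.5)
for nm,p,z in [("c1",(240,38),12),("c2",(612,46),12),("c3",(610,430),12),("c4",(222,424),12),("axis",(365,249),26),("screw",(471,234),90),("pin",(270,293),72),("line",(361,385),12),("line2",(361,417),12),("mark",(430,350),26),("bot",(714,72),90),("tin",(118,122),26),("tw",(728,190),5),("tw2",(680,412),5),("cork",(125,312),27)]:
    print(nm,atz("top",*T(*p),z).round(1))
for nm,p,z in [("c1",(485,95),12),("c4",(73,167),12),("c3",(135,478),12),("screw",(306,172),90),("pin",(198,76),72),("line",(140,252),12),("line2",(101,257),12),("mark",(192,267),26),("axis",(287,213),26)]:
    print("side",nm,atz("side",*S(*p),z).round(1))
E
```

```text
c1 [612.2 149.   12. ]
c2 [604.4 -57.3  12. ]
c3 [393.5 -48.9  12. ]
c4 [400.2 157.1  12. ]
axis [490.7  79.9  26. ]
screw [487.6  24.4  90. ]
pin [462.1 125.7  72. ]
line [419.5  83.2  12. ]
line2 [402.6  83.3  12. ]
mark [436.3  46.   26. ]
bot [ 568.5 -100.    90. ]
tin [562.2 212.8  26. ]
tw [ 523.4 -119.1    5. ]
tw2 [402.7 -87.5   5. ]
cork [459.  206.8  27. ]
side c1 [612.3 144.   12. ]
side c4 [401.5 152.9  12. ]
side c3 [392.1 -56.4  12. ]
side screw [489.   19.6  90. ]
side pin [463.8 125.6  72. ]
side line [420.9  80.5  12. ]
side line2 [402.9  82.8  12. ]
side mark [439.7  47.1  26. ]
side axis [489.7  69.9  26. ]
```

```bash
cat >> h.py <<'E'
def plan(target,ang,n):
    """rows from current pose to target (mm) with tool-x world angle ang (rad), tool down"""
    s=arm.sense();w,a,b,c=s["orientation"];R=Rn.from_quat([a,b,c,w]).as_matrix();p=s["tcp_pos"]
    ca,sa=np.cos(ang),np.sin(ang);G=np.array([[ca,sa,0],[sa,-ca,0],[0,0,-1.]])
    rv=Rn.from_matrix(R.T@G).as_rotvec();d=(np.asarray(target)-p)/n
    print("pos",p.round(1),"xang",np.arctan2(R[1,0],R[0,0]).round(3),"j",s["joints"].round(2),"F",s["wrist_force"].round(1),"w",round(s["gripper_width"],1),"t",round(s["t"],2))
    for i in range(n):
        Ri=R@Rn.from_rotvec(rv*i/n).as_matrix()
        print((Ri.T@d).round(1),(rv/n).round(3))
E
python3 -c "
from h import *
plan([463,126,190],0.245,20)"
```

```text
pos [ 181.4 -597.4  230.3] xang -1.276 j [-1.35  0.31  1.63 -0.    1.2  -0.07] F [ 0.2 -0.6 -0.2] w 85.5 t 0.15
[-30.5 -24.    2.1] [-0.     0.    -0.076]
[-28.6 -26.2   2.1] [-0.     0.    -0.076]
[-26.5 -28.3   2.1] [-0.     0.    -0.076]
[-24.3 -30.3   2.1] [-0.     0.    -0.076]
[-21.9 -32.    2.1] [-0.     0.    -0.076]
[-19.4 -33.6   2.1] [-0.     0.    -0.076]
[-16.8 -35.    2.1] [-0.     0.    -0.076]
[-14.1 -36.2   2. ] [-0.     0.    -0.076]
[-11.3 -37.1   2. ] [-0.     0.    -0.076]
[ -8.5 -37.9   2. ] [-0.     0.    -0.076]
[ -5.6 -38.4   2. ] [-0.     0.    -0.076]
[ -2.6 -38.7   2. ] [-0.     0.    -0.076]
[  0.3 -38.8   2. ] [-0.     0.    -0.076]
[  3.3 -38.7   2. ] [-0.     0.    -0.076]
[  6.2 -38.3   2. ] [-0.     0.    -0.076]
[  9.1 -37.7   2. ] [-0.     0.    -0.076]
[ 11.9 -36.9   2. ] [-0.     0.    -0.076]
[ 14.7 -35.9   2. ] [-0.     0.    -0.076]
[ 17.4 -34.7   2. ] [-0.     0.    -0.076]
[ 20.  -33.3   2. ] [-0.     0.    -0.076]
```

Call:
drive_tool(
  moves=[
    {"tx":-30,"ty":-24,"tz":0,"az":-0.076,"claw":0.5},
    {"tx":-28,"ty":-26,"az":-0.076,"claw":0.5},
    {"tx":-26,"ty":-28,"az":-0.076,"claw":0.5},
    {"tx":-24,"ty":-30,"az":-0.076,"claw":0.5},
    {"tx":-22,"ty":-32,"az":-0.076,"claw":0.5},
  ],
)

```text
invalid input
```

Call:
drive_tool(
  moves=[
    {"tx":-19,"ty":-34,"tz":0,"az":-0.076},
    {"tx":-17,"ty":-35,"az":-0.076},
    {"tx":-14,"ty":-36,"az":-0.076},
    {"tx":-11,"ty":-37,"az":-0.076},
    {"tx":-8,"ty":-38,"az":-0.076},
  ],
)

```text
invalid input
```

```bash
python3 -c "
from h import *
plan([463,126,190],0.245,10)"
```

```text
pos [ 181.4 -597.4  230.3] xang -1.276 j [-1.35  0.31  1.63 -0.    1.2  -0.07] F [ 0.2 -0.6 -0.2] w 85.5 t 0.15
[-61.  -48.    4.1] [-0.     0.    -0.152]
[-53.1 -56.7   4.1] [-0.     0.    -0.152]
[-43.9 -64.    4.1] [-0.     0.    -0.152]
[-33.7 -69.9   4.1] [-0.     0.    -0.152]
[-22.7 -74.2   4.1] [-0.     0.    -0.152]
[-11.2 -76.8   4.1] [-0.     0.    -0.152]
[  0.6 -77.6   4.1] [-0.     0.    -0.152]
[ 12.4 -76.6   4. ] [-0.     0.    -0.152]
[ 23.8 -73.9   4. ] [-0.     0.    -0.152]
[ 34.7 -69.4   4. ] [-0.     0.    -0.152]
```

Call:
drive_tool(
  moves=[
    {"tx":-30,"ty":-24,"tz":0,"ax":0,"ay":0,"az":-0.08,"claw":0.5},
  ],
)

```text
t: 0.23
tcp_pos: [193.8, -566.4, 230.0]
orientation: [0.002, 0.826, -0.564, 0.0]
wrist_force: [0.6, -0.7, 1.6]
gripper_width: 75.2
```

Call:
drive_tool(
  moves=[
    {"tx":-28,"ty":-26,"tz":0,"ax":0,"ay":0,"az":-0.08,"claw":0.5},
    {"tx":-26,"ty":-28,"tz":0,"ax":0,"ay":0,"az":-0.08,"claw":0.5},
    {"tx":-24,"ty":-30,"tz":0,"ax":0,"ay":0,"az":-0.08,"claw":0.5},
    {"tx":-22,"ty":-32,"tz":0,"ax":0,"ay":0,"az":-0.08,"claw":0.5},
    {"tx":-19,"ty":-34,"tz":0,"ax":0,"ay":0,"az":-0.08,"claw":0.5},
  ],
)

```text
t: 0.65
tcp_pos: [261.9, -379.9, 226.2]
orientation: [0.0, 0.924, -0.383, -0.001]
wrist_force: [1.3, -0.5, 0.3]
gripper_width: 42.8
```

Call:
drive_tool(
  moves=[
    {"tx":-17,"ty":-35,"tz":0,"ax":0,"ay":0,"az":-0.08,"claw":0.5},
    {"tx":-14,"ty":-36,"tz":0,"ax":0,"ay":0,"az":-0.08,"claw":0.5},
    {"tx":-11,"ty":-37,"tz":0,"ax":0,"ay":0,"az":-0.08,"claw":0.5},
    {"tx":-8,"ty":-38,"tz":0,"ax":0,"ay":0,"az":-0.08,"claw":0.5},
    {"tx":-5,"ty":-38,"tz":0,"ax":0,"ay":0,"az":-0.08,"claw":0.5},
  ],
)

```text
t: 1.07
tcp_pos: [324.3, -187.0, 225.1]
orientation: [-0.001, 0.983, -0.183, -0.001]
wrist_force: [0.7, 0.0, -0.4]
gripper_width: 42.6
```

```bash
python3 -c "
from h import *
plan([463,126,200],0.245,10)"
```

```text
pos [ 324.3 -187.   225.1] xang -0.369 j [-0.64 -0.2   2.18  0.    1.16 -0.27] F [ 0.7  0.  -0.4] w 42.6 t 1.07
[  1.6 -34.2   2.6] [-0.     0.    -0.061]
[  3.7 -34.    2.6] [-0.     0.    -0.061]
[  5.8 -33.7   2.5] [-0.     0.    -0.061]
[  7.9 -33.3   2.5] [-0.     0.    -0.061]
[  9.9 -32.8   2.5] [-0.     0.    -0.061]
[ 11.9 -32.1   2.5] [-0.     0.    -0.061]
[ 13.9 -31.3   2.5] [-0.     0.    -0.061]
[ 15.7 -30.4   2.5] [-0.     0.    -0.061]
[ 17.6 -29.4   2.5] [-0.     0.    -0.061]
[ 19.4 -28.2   2.5] [-0.     0.    -0.061]
```

Call:
drive_tool(
  moves=[
    {"tx":2,"ty":-34,"tz":1,"ax":0,"ay":0,"az":-0.06,"claw":0.5},
    {"tx":4,"ty":-34,"tz":1,"ax":0,"ay":0,"az":-0.06,"claw":0.5},
    {"tx":6,"ty":-34,"tz":1,"ax":0,"ay":0,"az":-0.06,"claw":0.5},
    {"tx":8,"ty":-33,"tz":1,"ax":0,"ay":0,"az":-0.06,"claw":0.5},
    {"tx":10,"ty":-33,"tz":1,"ax":0,"ay":0,"az":-0.06,"claw":0.5},
  ],
)

```text
t: 1.48
tcp_pos: [393.9, -20.8, 220.5]
orientation: [-0.001, 1.0, -0.026, 0.001]
wrist_force: [1.4, -0.2, 0.1]
gripper_width: 43.1
```

Call:
drive_tool(
  moves=[
    {"tx":12,"ty":-32,"tz":1,"ax":0,"ay":0,"az":-0.06,"claw":0.5},
    {"tx":14,"ty":-31,"tz":1,"ax":0,"ay":0,"az":-0.06,"claw":0.5},
    {"tx":16,"ty":-30,"tz":1,"ax":0,"ay":0,"az":-0.06,"claw":0.5},
    {"tx":18,"ty":-29,"tz":1,"ax":0,"ay":0,"az":-0.06,"claw":0.5},
    {"tx":19,"ty":-28,"tz":1,"ax":0,"ay":0,"az":-0.06,"claw":0.5},
  ],
)

```text
t: 1.9
tcp_pos: [462.5, 144.8, 215.3]
orientation: [0.0, 0.991, 0.132, 0.002]
wrist_force: [0.6, -0.1, 0.3]
gripper_width: 42.6
```

```bash
python3 -c "
from h import *
import cv2,pickle
plan([463,126,190],0.245,4)
s=arm.sense();im=get_image('wrist');pickle.dump(s,open('s1.p','wb'));cv2.imwrite('pics/w1.png',im[:,:,::-1])
cv2.imwrite('pics/w1z.png',cv2.resize(im[:,:,::-1],None,fx=1.55,fy=1.55,interpolation=cv2.INTER_CUBIC))"
```

```text
pos [462.5 144.8 215.3] xang 0.266 j [ 0.21  0.05  1.97 -0.    1.12 -0.05] F [ 0.6 -0.1  0.3] w 42.6 t 1.9
[-1.1  4.6  6.3] [ 0.    -0.001  0.005]
[-1.1  4.6  6.3] [ 0.    -0.001  0.005]
[-1.1  4.6  6.3] [ 0.    -0.001  0.005]
[-1.   4.6  6.3] [ 0.    -0.001  0.005]
```

View pics/w1z.png

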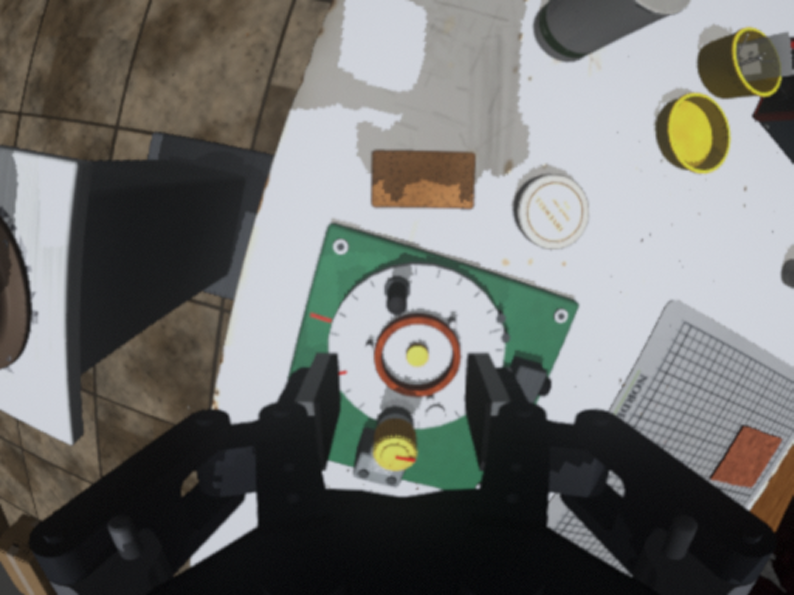

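```bash
python3 -c "
from h import *
import pickle
s=pickle.load(open('s1.p','rb'))
Z=lambda x,y:((x+.5)/1.55-.5,(y+.5)/1.55-.5)
for nm,p,z in [('pintop',(398,299),72),('axis',(418,354),38),('disc',(417.5,347),26),('screw',(395,453),90),('c1',(578,302),12),('c4',(333,222),12),('line',(330,321),12),('line2',(311,315),12),('mark',(342,373),26)]:
  print(nm,atz('wrist',*Z(*p),z,s).round(1))
"; python3 -c "
import cv2
a=cv2.imread('pics/w1.png')[150:320,180:370]; cv2.imwrite('pics/w1zz.png',cv2.resize(a,None,fx=3.5,fy=3.5,interpolation=cv2.INTER_CUBIC))"
```

```text
pintop [464.7 131.   72. ]
axis [492.6  84.2  38. ]
disc [492.4  85.   26. ]
screw [490.3  27.9  90. ]
c1 [612.2 150.6  12. ]
c4 [405.6 160.   12. ]
line [421.2  82.7  12. ]
line2 [405.3  83.5  12. ]
mark [440.8  47.7  26. ]
```

View pics/w1zz.png

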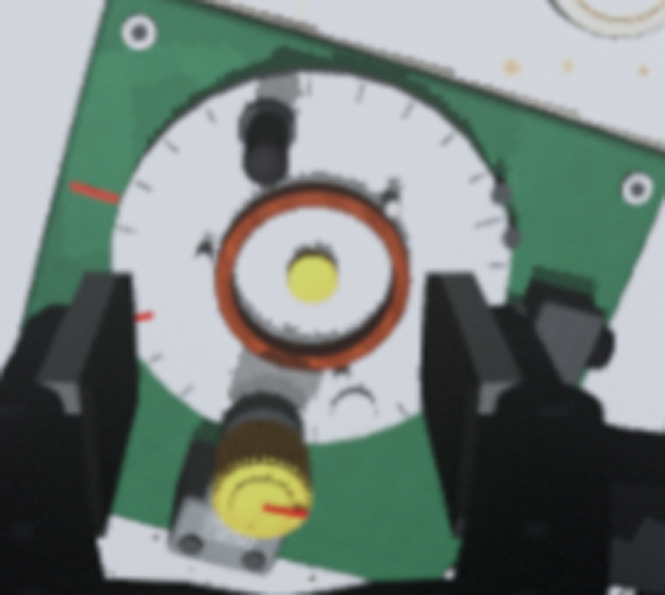

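Call:
drive_tool(
  moves=[
    {"tx":-2,"ty":8,"tz":20,"ax":0,"ay":0,"az":0.01,"claw":0.5},
    {"tx":-2,"ty":9,"tz":25,"ax":0,"ay":0,"az":0.01,"claw":0.5},
    {"tx":0,"ty":0,"tz":20,"ax":0,"ay":0,"az":0,"claw":0.5},
    {"tx":0,"ty":0,"tz":10,"ax":0,"ay":0,"az":0,"claw":0.5},
    {"tx":0,"ty":0,"tz":0,"ax":0,"ay":0,"az":0,"claw":0.5},
  ],
)

```text
t: 2.37
tcp_pos: [468.6, 137.8, 138.9]
orientation: [-0.003, 0.992, 0.128, 0.006]
wrist_force: [-0.6, 0.1, -0.2]
gripper_width: 42.5
```

```bash
python3 -c "
from h import *
import cv2,pickle
plan([463.5,127,100],0.245,4)
s=arm.sense();im=get_image('wrist');pickle.dump(s,open('s2.p','wb'));cv2.imwrite('pics/w2.png',im[:,:,::-1])
cv2.imwrite('pics/w2z.png',cv2.resize(im[100:384,120:400,::-1],None,fx=2.1,fy=2.1,interpolation=cv2.INTER_CUBIC))"
```

```text
pos [468.6 137.8 138.9] xang 0.258 j [ 0.19  0.15  2.03  0.01  0.94 -0.07] F [-0.6  0.1 -0.2] w 42.5 t 2.37
[-2.   2.3  9.7] [-0.001 -0.003  0.003]
[-2.   2.3  9.7] [-0.001 -0.003  0.003]
[-2.   2.3  9.7] [-0.001 -0.003  0.003]
[-1.9  2.3  9.7] [-0.001 -0.003  0.003]
```

View pics/w2z.png

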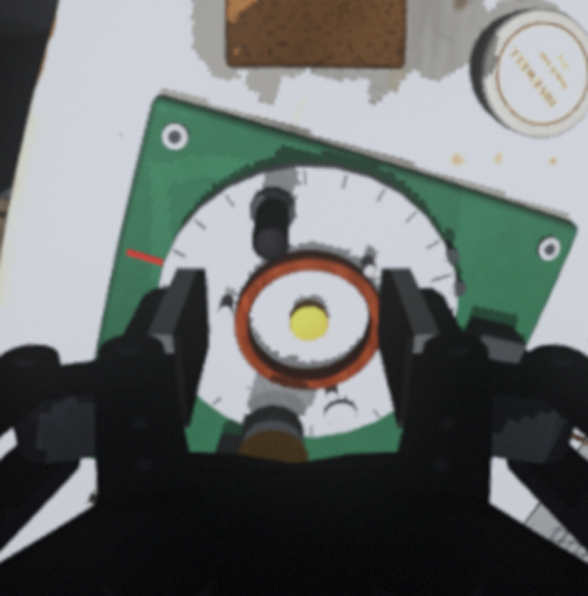

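```bash
python3 -c "
from h import *
import pickle
s=pickle.load(open('s2.p','rb'))
Z=lambda x,y:(120+(x+.5)/2.1-.5,100+(y+.5)/2.1-.5)
for nm,p,z in [('pintop',(270,240),72),('yellowcap',(309,323),38),('ring',(311,318),38),('c1',(577,230),12),('c4',(155,97),12),('line',(164,264),12),('line2',(127,252),12),('pinfoot',(273,203),30)]:
  print(nm,atz('wrist',*Z(*p),z,s).round(1))
for nm,P in [('axis',[490.5,80.5,26]),('pin',[463.5,127,72]),('ringc',[490.5,80.5,38])]:
  u=proj('wrist',P,s); print(nm,((u-[120,100])*2.1).round())
"
```

```text
pintop [464.4 128.1  72. ]
yellowcap [492.4  83.   38. ]
ring [492.6  85.6  38. ]
c1 [613.3 148.2  12. ]
c4 [403.1 158.2  12. ]
line [423.   82.6  12. ]
line2 [404.5  83.7  12. ]
pinfoot [464.3 129.6  30. ]
axis [302. 314.]
pin [266. 242.]
ringc [303. 326.]
```

Call:
drive_tool(
  moves=[
    {"tx":-4,"ty":5,"tz":25,"ax":0,"ay":0,"az":0,"claw":0.5},
    {"tx":-3,"ty":4,"tz":20,"ax":0,"ay":0,"az":0,"claw":0.5},
    {"tx":0,"ty":0,"tz":10,"ax":0,"ay":0,"az":0,"claw":0.5},
    {"tx":0,"ty":0,"tz":0,"ax":0,"ay":0,"az":0,"claw":0.5},
  ],
)

```text
t: 2.75
tcp_pos: [470.2, 128.2, 88.4]
orientation: [-0.004, 0.992, 0.128, 0.012]
wrist_force: [-0.0, 0.5, 0.5]
gripper_width: 42.7
```

```bash
python3 -c "
from h import *
plan([464,128,42],0.25,3)"
```

```text
pos [470.2 128.2  88.4] xang 0.257 j [ 0.17  0.23  2.07  0.01  0.82 -0.09] F [-0.   0.5  0.5] w 42.7 t 2.75
[-2.4 -0.4 15.4] [-0.002 -0.008  0.002]
[-2.3 -0.4 15.4] [-0.002 -0.008  0.002]
[-2.1 -0.4 15.4] [-0.002 -0.008  0.002]
```

Call:
drive_tool(
  moves=[
    {"tx":-4,"ty":0,"tz":14,"ax":0,"ay":-0.015,"az":0,"claw":0.5},
    {"tx":-3,"ty":0,"tz":15,"ax":0,"ay":-0.01,"az":0,"claw":0.5},
    {"tx":-1,"ty":0,"tz":10,"ax":0,"ay":0,"az":0,"claw":0.5},
    {"tx":0,"ty":0,"tz":5,"ax":0,"ay":0,"az":0,"claw":0.5},
    {"tx":0,"ty":0,"tz":0,"ax":0,"ay":0,"az":0,"claw":0.5},
  ],
)

```text
t: 3.17
tcp_pos: [469.5, 127.9, 49.2]
orientation: [-0.003, 0.992, 0.128, 0.005]
wrist_force: [-0.2, -0.7, 0.2]
gripper_width: 42.7
```

```bash
python3 -c "
from h import *
import cv2,pickle
plan([464,128,42],0.25,1)
s=arm.sense();im=get_image('wrist')
cv2.imwrite('pics/w3z.png',cv2.resize(im[100:384,120:400,::-1],None,fx=2.1,fy=2.1,interpolation=cv2.INTER_CUBIC))"
```

```text
pos [469.5 127.9  49.2] xang 0.256 j [ 0.17  0.31  2.08  0.01  0.75 -0.09] F [-0.2 -0.7  0.2] w 42.7 t 3.17
[-5.3 -1.5  7.2] [-0.004 -0.01   0.006]
```

View pics/w3z.png

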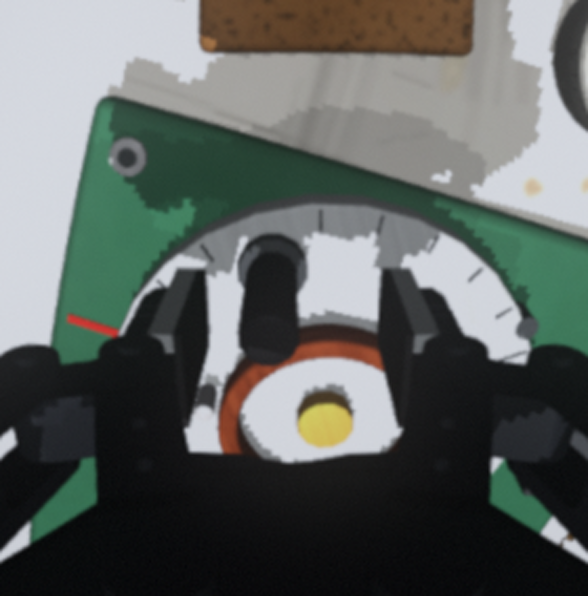

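Call:
drive_tool(
  moves=[
    {"tx":-6,"ty":0,"tz":7,"ax":0,"ay":-0.01,"az":0,"claw":0.5},
    {"tx":0,"ty":0,"tz":0,"ax":0,"ay":0,"az":0,"claw":0.5},
  ],
)

```text
t: 3.38
tcp_pos: [465.2, 126.8, 43.8]
orientation: [-0.002, 0.992, 0.128, 0.002]
wrist_force: [0.7, -0.2, 0.1]
gripper_width: 42.6
```

```bash
python3 -c "
from h import *
plan([464,128,42],0.25,1)"
```

```text
pos [465.2 126.8  43.8] xang 0.256 j [ 0.17  0.31  2.08  0.01  0.74 -0.09] F [ 0.7 -0.2  0.1] w 42.6 t 3.38
[-0.9 -1.5  1.8] [-0.004 -0.004  0.006]
```

Good. Close on the pin gently.

Call:
drive_tool(
  moves=[
    {"tx":-1,"ty":-1,"tz":1,"ax":0,"ay":0,"az":0,"claw":0.0},
    {"tx":0,"ty":0,"tz":0,"ax":0,"ay":0,"az":0,"claw":0.0},
    {"tx":0,"ty":0,"tz":0,"ax":0,"ay":0,"az":0,"claw":0.0},
    {"tx":0,"ty":0,"tz":0,"ax":0,"ay":0,"az":0,"claw":0.0},
  ],
  force=30,
)

```text
t: 3.72
tcp_pos: [464.5, 127.8, 43.7]
orientation: [-0.002, 0.992, 0.128, 0.002]
wrist_force: [0.9, 0.2, -3.0]
gripper_width: 12.4
```

```bash
python3 -c "
from h import *
plan([464,128,42],0.25,1)"
```

```text
pos [464.5 127.8  43.7] xang 0.256 j [ 0.18  0.31  2.08  0.01  0.74 -0.08] F [ 0.9  0.2 -3. ] w 12.4 t 3.72
[-0.5 -0.4  1.7] [-0.003 -0.005  0.006]
```

Call:
drive_tool(
  moves=[
    {"tx":4,"ty":-1,"tz":0,"ax":0,"ay":0,"az":0,"claw":0.0},
    {"tx":4,"ty":-0.7,"tz":0,"ax":0,"ay":0,"az":0,"claw":0.0},
    {"tx":4,"ty":-0.3,"tz":0,"ax":0,"ay":0,"az":0,"claw":0.0},
  ],
)

```text
t: 3.97
tcp_pos: [471.6, 132.2, 43.6]
orientation: [-0.002, 0.992, 0.126, -0.003]
wrist_force: [-5.5, -0.8, 4.5]
gripper_width: 12.8
```

```bash
cat >> h.py <<'E'
def arc():
    s=arm.sense();p=s["tcp_pos"];r=p[:2]-np.array([491.5,81.5])
    print("pos",p.round(1),"pin r",np.hypot(*r).round(1),"joint",(np.arctan2(r[1],r[0])-np.pi/2+0.042).round(3),"F",s["wrist_force"].round(1),"w",round(s["gripper_width"],1))
E
python3 -c "
from h import *
arc()"
```

```text
pos [471.6 132.2  43.6] pin r 54.4 joint 0.417 F [-5.5 -0.8  4.5] w 12.8
```

Call:
drive_tool(
  moves=[
    {"tx":4,"ty":0,"tz":0,"ax":0,"ay":0,"az":0,"claw":0.0},
    {"tx":4,"ty":0.3,"tz":0,"ax":0,"ay":0,"az":0,"claw":0.0},
    {"tx":4,"ty":0.5,"tz":0,"ax":0,"ay":0,"az":0,"claw":0.0},
  ],
)

```text
t: 4.22
tcp_pos: [481.3, 136.6, 43.5]
orientation: [-0.004, 0.992, 0.125, -0.006]
wrist_force: [-7.4, 1.4, 6.5]
gripper_width: 13.0
```

```bash
python3 -c "
from h import *
arc()"
```

```text
pos [481.3 136.6  43.5] pin r 56.0 joint 0.224 F [-7.4  1.4  6.5] w 13.0
```

Call:
drive_tool(
  moves=[
    {"tx":4,"ty":1.2,"tz":0,"ax":0,"ay":0,"az":0,"claw":0.0},
    {"tx":4,"ty":1.2,"tz":0,"ax":0,"ay":0,"az":0,"claw":0.0},
    {"tx":3,"ty":1,"tz":0,"ax":0,"ay":0,"az":0,"claw":0.0},
  ],
)

```text
t: 4.47
tcp_pos: [488.3, 138.5, 43.5]
orientation: [-0.006, 0.992, 0.123, -0.013]
wrist_force: [-1.7, -1.1, 1.5]
gripper_width: 13.1
```

```bash
python3 -c "
from h import *
arc()"
```

```text
pos [488.3 138.5  43.5] pin r 57.1 joint 0.098 F [-1.7 -1.1  1.5] w 13.1
```

Call:
drive_tool(
  moves=[
    {"tx":3,"ty":2,"tz":0,"ax":0,"ay":0,"az":0,"claw":0.0},
    {"tx":2,"ty":1,"tz":0,"ax":0,"ay":0,"az":0,"claw":0.0},
    {"tx":0,"ty":0,"tz":0,"ax":0,"ay":0,"az":0,"claw":0.0},
  ],
)

```text
t: 4.72
tcp_pos: [493.5, 139.4, 43.5]
orientation: [-0.008, 0.992, 0.122, -0.014]
wrist_force: [-3.8, -3.0, 5.2]
gripper_width: 12.8
```

```bash
python3 -c "
from h import *
arc()"
```

```text
pos [493.5 139.4  43.5] pin r 57.9 joint 0.008 F [-3.8 -3.   5.2] w 12.8
```

Call:
drive_tool(
  moves=[
    {"tx":0,"ty":0,"tz":0,"ax":0,"ay":0,"az":0,"claw":0.5},
    {"tx":0,"ty":0,"tz":0,"ax":0,"ay":0,"az":0,"claw":0.5},
    {"tx":0,"ty":0,"tz":0,"ax":0,"ay":0,"az":0,"claw":0.5},
    {"tx":0,"ty":0,"tz":0,"ax":0,"ay":0,"az":0,"claw":0.5},
    {"tx":0,"ty":0,"tz":0,"ax":0,"ay":0,"az":0,"claw":0.5},
  ],
)

```text
t: 5.13
tcp_pos: [499.1, 139.6, 43.8]
orientation: [-0.008, 0.992, 0.124, -0.009]
wrist_force: [-0.5, 0.0, 0.1]
gripper_width: 43.1
```

```bash
python3 -c "
from h import *
import cv2
arc()
plan([493,138,130],0.25,3)
im=get_image('side')[150:270,175:315,::-1]
cv2.imwrite('pics/s4z.png',cv2.resize(im,None,fx=5,fy=5,interpolation=cv2.INTER_CUBIC))
im=get_image('wrist')
cv2.imwrite('pics/w4z.png',cv2.resize(im[100:384,120:400,::-1],None,fx=2.1,fy=2.1,interpolation=cv2.INTER_CUBIC))"
```

```text
pos [499.1 139.6  43.8] pin r 58.6 joint -0.087 F [-0.5  0.   0.1] w 43.1
pos [499.1 139.6  43.8] xang 0.248 j [ 0.18  0.38  1.99  0.02  0.8  -0.09] F [-0.5  0.   0.1] w 43.1 t 5.13
[ -2.6  -0.5 -28.7] [-0.006  0.006 -0.001]
[ -2.4  -0.3 -28.7] [-0.006  0.006 -0.001]
[ -2.2  -0.1 -28.7] [-0.006  0.006 -0.001]
```

View pics/w4z.png

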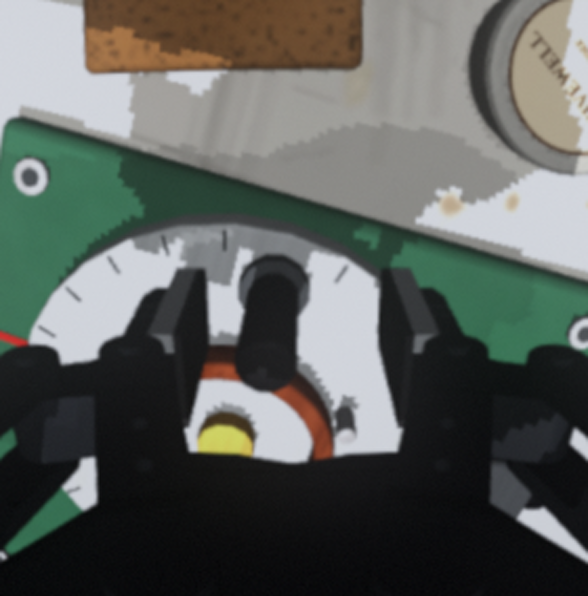

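View pics/s4z.png

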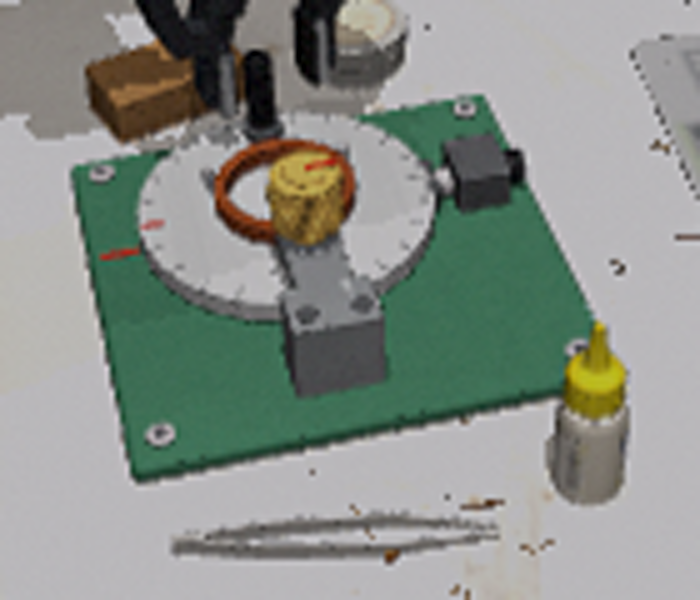

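```bash
python3 -c "
from h import *
import cv2
S=lambda x,y:(175+(x+.5)/5-.5,150+(y+.5)/5-.5)
print(atz('side',*S(152,224),26),atz('side',*S(120,254.5),12))
for ang in (-.06,0,.06,.12):
  a=np.pi-0.042+ang
  u=proj('side',[491.5+65*np.cos(a),81.5-2+65*np.sin(a),26]); print(ang,((u-[175,150])*5).round(0))
"
```

```text
[428.33940866  82.00184344  26.        ] [411.64983284  81.71701716  12.        ]
-0.06 [145. 217.]
0 [146. 222.]
0.06 [148. 228.]
0.12 [150. 233.]
```

Call:
drive_tool(
  moves=[
    {"tx":-3,"ty":0,"tz":-25,"ax":0,"ay":0,"az":0,"claw":0.5},
    {"tx":-1,"ty":0,"tz":-30,"ax":0,"ay":0,"az":0,"claw":0.5},
    {"tx":0,"ty":0,"tz":-30,"ax":0,"ay":0,"az":0,"claw":0.5},
    {"tx":0,"ty":0,"tz":-20,"ax":0,"ay":0,"az":0,"claw":0.5},
  ],
)

```text
t: 5.57
tcp_pos: [491.3, 135.9, 145.4]
orientation: [-0.007, 0.992, 0.123, -0.018]
wrist_force: [0.6, 0.1, -0.7]
gripper_width: 42.6
```

```bash
python3 -c "
from h import *
plan([489,25.5,140],1.95,14)"
```

```text
pos [491.3 135.9 145.4] xang 0.248 j [ 0.17  0.21  1.95  0.02  1.02 -0.08] F [ 0.6  0.1 -0.7] w 42.6 t 5.57
[-2.1  7.6  0.3] [-0.003  0.001 -0.122]
[-3.   7.3  0.3] [-0.003  0.001 -0.122]
[-3.9  6.9  0.4] [-0.003  0.001 -0.122]
[-4.7  6.4  0.4] [-0.003  0.001 -0.122]
[-5.4  5.7  0.4] [-0.003  0.001 -0.122]
[-6.1  5.1  0.4] [-0.003  0.001 -0.122]
[-6.6  4.3  0.4] [-0.003  0.001 -0.122]
[-7.1  3.4  0.4] [-0.003  0.001 -0.122]
[-7.5  2.6  0.4] [-0.003  0.001 -0.122]
[-7.7  1.6  0.4] [-0.003  0.001 -0.122]
[-7.9  0.7  0.4] [-0.003  0.001 -0.122]
[-7.9 -0.3  0.4] [-0.003  0.001 -0.122]
[-7.8 -1.2  0.4] [-0.003  0.001 -0.122]
[-7.6 -2.2  0.4] [-0.003  0.001 -0.122]
```

Call:
drive_tool(
  moves=[
    {"tx":-2,"ty":8,"tz":0,"ax":-0.003,"ay":0.001,"az":-0.12,"claw":0.6},
    {"tx":-3,"ty":7,"tz":0,"ax":-0.003,"ay":0.001,"az":-0.12,"claw":0.6},
    {"tx":-4,"ty":7,"tz":0,"ax":-0.003,"ay":0.001,"az":-0.12,"claw":0.6},
    {"tx":-5,"ty":6,"tz":0,"ax":-0.003,"ay":0.001,"az":-0.12,"claw":0.6},
    {"tx":-5,"ty":6,"tz":0,"ax":-0.003,"ay":0.001,"az":-0.12,"claw":0.6},
  ],
)

```text
t: 5.98
tcp_pos: [497.0, 97.0, 153.8]
orientation: [-0.003, 0.907, 0.422, -0.002]
wrist_force: [-0.7, 0.1, 0.0]
gripper_width: 51.1
```

Call:
drive_tool(
  moves=[
    {"tx":-6,"ty":5,"tz":0,"ax":-0.003,"ay":0.001,"az":-0.12,"claw":0.6},
    {"tx":-7,"ty":4,"tz":0,"ax":-0.003,"ay":0.001,"az":-0.12,"claw":0.6},
    {"tx":-7,"ty":3,"tz":0,"ax":-0.003,"ay":0.001,"az":-0.12,"claw":0.6},
    {"tx":-8,"ty":3,"tz":0,"ax":-0.003,"ay":0.001,"az":-0.12,"claw":0.6},
    {"tx":-8,"ty":2,"tz":0,"ax":-0.003,"ay":0.001,"az":-0.12,"claw":0.6},
  ],
)

```text
t: 6.4
tcp_pos: [497.0, 54.8, 154.2]
orientation: [0.003, 0.733, 0.68, 0.005]
wrist_force: [-0.6, 0.4, -1.0]
gripper_width: 51.3
```

```bash
python3 -c "
from h import *
plan([489,25.5,140],1.95,4)"
```

```text
pos [497.   54.8 154.2] xang 1.496 j [ 0.02  0.15  2.    0.    0.98 -1.47] F [-0.6  0.4 -1. ] w 51.3 t 6.4
[-7.5 -1.5  3.5] [ 0.003  0.    -0.114]
[-7.3 -2.3  3.5] [ 0.003  0.    -0.114]
[-6.9 -3.1  3.5] [ 0.003  0.    -0.114]
[-6.5 -3.9  3.5] [ 0.003  0.    -0.114]
```

Call:
drive_tool(
  moves=[
    {"tx":-8,"ty":-2,"tz":4,"ax":0,"ay":0,"az":-0.12,"claw":0.6},
    {"tx":-7,"ty":-3,"tz":4,"ax":0,"ay":0,"az":-0.12,"claw":0.6},
    {"tx":-7,"ty":-3,"tz":4,"ax":0,"ay":0,"az":-0.12,"claw":0.6},
    {"tx":-6,"ty":-4,"tz":4,"ax":0,"ay":0,"az":-0.12,"claw":0.6},
    {"tx":0,"ty":0,"tz":0,"ax":0,"ay":0,"az":0,"claw":0.6},
  ],
)

```text
t: 6.82
tcp_pos: [488.2, 22.7, 138.0]
orientation: [0.006, 0.542, 0.841, 0.004]
wrist_force: [-1.0, 0.9, 1.1]
gripper_width: 51.4
```

```bash
python3 -c "
from h import *
import cv2,pickle
plan([489,25.5,100],1.95,2)
s=arm.sense();im=get_image('wrist');pickle.dump(s,open('s5.p','wb'))
cv2.imwrite('pics/w5z.png',cv2.resize(im[100:384,120:400,::-1],None,fx=2.1,fy=2.1,interpolation=cv2.INTER_CUBIC))
for P in ([489,25.5,91],[490.2,25.2,91]): print(((proj('wrist',P,s)-[120,100])*2.1).round())
"
```

```text
pos [488.2  22.7 138. ] xang 1.997 j [-0.04  0.16  2.03  0.    0.94 -2.04] F [-1.   0.9  1.1] w 51.4 t 6.82
[ 1.2  0.7 19. ] [0.007 0.002 0.023]
[ 1.2  0.8 19. ] [0.007 0.002 0.023]
[303. 239.]
[300. 242.]
```

View pics/w5z.png

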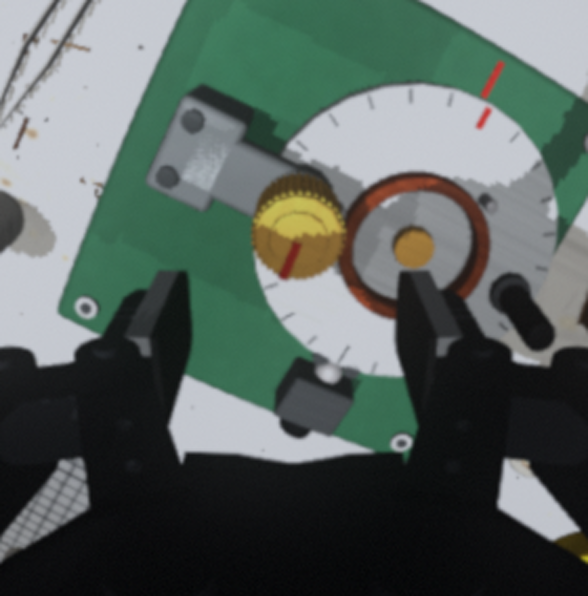

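```bash
python3 -c "
from h import *
import pickle
s=pickle.load(open('s5.p','rb'))
for u,v in [(299,233),(299,230)]: print(atz('wrist',120+u/2.1,100+v/2.1,87.5,s).round(1))
o=[500,62],[488,95];print([atz('wrist',120+u/2.1,100+v/2.1,12,s).round(1) for u,v in o], atz('wrist',120+414/2.1,100+248/2.1,38,s).round(1))
"
```

```text
[488.8  24.1  87.5]
[487.9  23.7  87.5]
[array([404.8,  83.8,  12. ]), array([420.5,  85.6,  12. ])] [491.4  78.7  38. ]
```

Call:
drive_tool(
  moves=[
    {"tx":1,"ty":1,"tz":15,"ax":0.01,"ay":0,"az":0,"claw":0.6},
    {"tx":0,"ty":0,"tz":12,"ax":0,"ay":0,"az":0,"claw":0.6},
    {"tx":0,"ty":0,"tz":5,"ax":0,"ay":0,"az":0,"claw":0.6},
    {"tx":0,"ty":0,"tz":0,"ax":0,"ay":0,"az":0,"claw":0.6},
  ],
)

```text
t: 7.2
tcp_pos: [492.1, 25.4, 107.5]
orientation: [0.005, 0.549, 0.836, 0.002]
wrist_force: [0.8, 0.6, -0.6]
gripper_width: 51.2
```

```bash
python3 -c "
from h import *
plan([488.5,24.3,62],2.0,1)
"
```

```text
pos [492.1  25.4 107.5] xang 1.98 j [-0.04  0.21  2.04 -0.    0.88 -2.01] F [ 0.8  0.6 -0.6] w 51.2 t 7.2
[ 0.7 -4.1 45.5] [ 0.009  0.007 -0.02 ]
```

Call:
drive_tool(
  moves=[
    {"tx":0,"ty":-3,"tz":14,"ax":0.008,"ay":0.005,"az":0,"claw":0.6},
    {"tx":0,"ty":-3,"tz":14,"ax":0,"ay":0,"az":0,"claw":0.6},
    {"tx":0,"ty":-1,"tz":10,"ax":0,"ay":0,"az":0,"claw":0.6},
    {"tx":0,"ty":-1,"tz":6,"ax":0,"ay":0,"az":0,"claw":0.6},
    {"tx":0,"ty":0,"tz":0,"ax":0,"ay":0,"az":0,"claw":0.6},
  ],
)

```text
t: 7.62
tcp_pos: [488.3, 23.4, 64.9]
orientation: [0.003, 0.551, 0.834, 0.002]
wrist_force: [-0.2, 0.4, 0.8]
gripper_width: 51.3
```

```bash
python3 -c "
from h import *
import cv2
plan([488.5,24.3,62],2.0,1)
im=get_image('wrist')
cv2.imwrite('pics/w6z.png',cv2.resize(im[100:384,120:400,::-1],None,fx=2.1,fy=2.1,interpolation=cv2.INTER_CUBIC))
"
```

```text
pos [488.3  23.4  64.9] xang 1.974 j [-0.04  0.28  2.06 -0.    0.79 -2.02] F [-0.2  0.4  0.8] w 51.3 t 7.62
[0.8 0.5 2.9] [ 0.007  0.004 -0.026]
```

View pics/w6z.png

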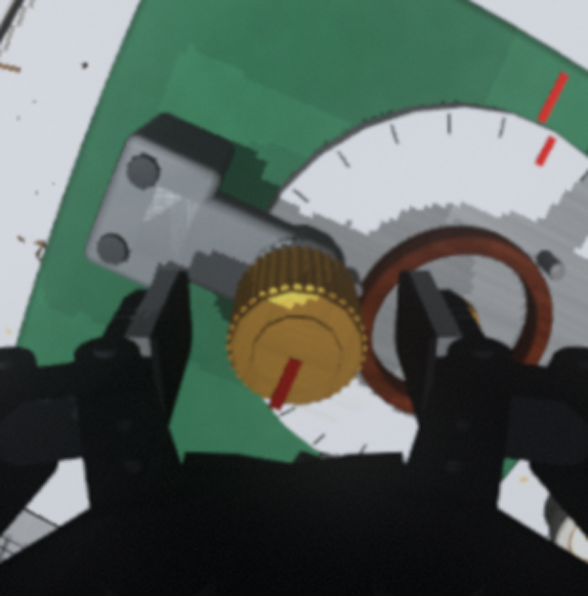

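Call:
drive_tool(
  moves=[
    {"tx":0.5,"ty":0.5,"tz":3,"ax":0,"ay":0,"az":0,"claw":0.6},
    {"tx":0,"ty":0,"tz":0,"ax":0,"ay":0,"az":0,"claw":0.0},
    {"tx":0,"ty":0,"tz":0,"ax":0,"ay":0,"az":0,"claw":0.0},
    {"tx":0,"ty":0,"tz":0,"ax":0,"ay":0,"az":0,"claw":0.0},
    {"tx":0,"ty":0,"tz":0,"ax":0,"ay":0,"az":0,"claw":0.0},
  ],
  force=30,
)

```text
t: 8.08
tcp_pos: [490.5, 24.9, 64.3]
orientation: [0.005, 0.551, 0.834, 0.003]
wrist_force: [1.1, -1.1, -3.9]
gripper_width: 28.7
```

```bash
cat >> h.py <<'E'
def st():
    s=arm.sense();w,a,b,c=s["orientation"];R=Rn.from_quat([a,b,c,w]).as_matrix()
    hp=s["tcp_pos"]-R[:,2]*19
    print("tcp",s["tcp_pos"].round(1),"hold",hp.round(1),"xang",np.arctan2(R[1,0],R[0,0]).round(3),"tilt z",R[:2,2].round(3),"j6",s["joints"][5].round(3),"F",s["wrist_force"].round(1),"T",s["wrist_torque"].round(3),"w",round(s["gripper_width"],1),"t",round(s["t"],2))
E
python3 -c "
from h import *
st()"
```

```text
tcp [490.5  24.9  64.3] hold [490.3  24.9  83.3] xang 1.973 tilt z [0.011 0.   ] j6 -2.013 F [ 1.1 -1.1 -3.9] T [-0.107 -0.079  0.008] w 28.7 t 8.08
```

Call:
drive_tool(
  moves=[
    {"tx":0,"ty":0,"tz":0,"ax":0,"ay":0,"az":0,"claw":0.5},
    {"tx":0,"ty":-2,"tz":4,"ax":0.005,"ay":0,"az":0,"claw":0.5},
    {"tx":0,"ty":-1,"tz":4,"ax":0,"ay":0,"az":0,"claw":0.5},
    {"tx":0,"ty":0,"tz":1,"ax":0,"ay":0,"az":0,"claw":0.5},
  ],
)

```text
t: 8.42
tcp_pos: [489.2, 23.2, 55.7]
orientation: [0.005, 0.551, 0.834, 0.002]
wrist_force: [-0.5, -0.2, -0.2]
gripper_width: 42.8
```

```bash
python3 -c "
from h import *
st()"
```

```text
tcp [489.2  23.2  55.7] hold [489.   23.2  74.7] xang 1.974 tilt z [ 0.01  -0.003] j6 -2.012 F [-0.5 -0.2 -0.2] T [-0.022  0.041 -0.018] w 42.8 t 8.42
```

Call:
drive_tool(
  moves=[
    {"tx":0,"ty":0,"tz":-4,"ax":0,"ay":0,"az":0,"claw":0.5},
    {"tx":0,"ty":0,"tz":0,"ax":0,"ay":0,"az":0,"claw":0.5},
    {"tx":0,"ty":0,"tz":0,"ax":0,"ay":0,"az":0,"claw":0.0},
    {"tx":0,"ty":0,"tz":0,"ax":0,"ay":0,"az":0,"claw":0.0},
    {"tx":0,"ty":0,"tz":0,"ax":0,"ay":0,"az":0,"claw":0.0},
  ],
  force=30,
)

```text
t: 8.83
tcp_pos: [488.3, 23.9, 59.9]
orientation: [0.003, 0.552, 0.834, 0.002]
wrist_force: [-0.6, -0.7, -1.6]
gripper_width: 28.9
```

```bash
python3 -c "
from h import *
st()"
```

```text
tcp [488.3  23.9  59.9] hold [488.2  23.9  78.9] xang 1.973 tilt z [ 0.008 -0.001] j6 -2.012 F [-0.6 -0.7 -1.6] T [-0.211 -0.046  0.006] w 28.9 t 8.83
```

Gripped. Turn clockwise (az +), starting xang 1.973.

Call:
drive_tool(
  moves=[
    {"tx":0,"ty":0,"tz":0.06,"ax":0,"ay":0,"az":0.12,"claw":0},
    {"tx":0,"ty":0,"tz":0.06,"ax":0,"ay":0,"az":0.12,"claw":0},
    {"tx":0,"ty":0,"tz":0.06,"ax":0,"ay":0,"az":0.12,"claw":0},
    {"tx":0,"ty":0,"tz":0.06,"ax":0,"ay":0,"az":0.12,"claw":0},
    {"tx":0,"ty":0,"tz":0.06,"ax":0,"ay":0,"az":0.12,"claw":0},
  ],
)

```text
t: 9.25
tcp_pos: [488.0, 24.8, 59.5]
orientation: [0.003, 0.781, 0.625, 0.003]
wrist_force: [-1.2, 2.4, 0.5]
gripper_width: 28.8
```

```bash
python3 -c "
from h import *
st()"
```

```text
tcp [488.   24.8  59.5] hold [487.9  24.8  78.5] xang 1.35 tilt z [ 0.008 -0.   ] j6 -1.388 F [-1.2  2.4  0.5] T [0.132 0.124 0.06 ] w 28.8 t 9.25
```

Call:
drive_tool(
  moves=[
    {"tx":0,"ty":0,"tz":0.06,"ax":0,"ay":0,"az":0.12,"claw":0},
    {"tx":0,"ty":0,"tz":0.06,"ax":0,"ay":0,"az":0.12,"claw":0},
    {"tx":0,"ty":0,"tz":0.06,"ax":0,"ay":0,"az":0.12,"claw":0},
    {"tx":0,"ty":0,"tz":0.06,"ax":0,"ay":0,"az":0.12,"claw":0},
    {"tx":0,"ty":0,"tz":0.06,"ax":0,"ay":0,"az":0.12,"claw":0},
  ],
)

```text
t: 9.67
tcp_pos: [488.3, 25.9, 59.2]
orientation: [0.001, 0.935, 0.355, 0.004]
wrist_force: [0.3, 1.8, 0.4]
gripper_width: 29.2
```

Call:
drive_tool(
  moves=[
    {"tx":0,"ty":0,"tz":0.06,"ax":0,"ay":0,"az":0.12,"claw":0},
    {"tx":0,"ty":0,"tz":0.06,"ax":0,"ay":0,"az":0.12,"claw":0},
    {"tx":0,"ty":0,"tz":0.06,"ax":0,"ay":0,"az":0.12,"claw":0},
    {"tx":0,"ty":0,"tz":0.06,"ax":0,"ay":0,"az":0.12,"claw":0},
    {"tx":0,"ty":0,"tz":0.06,"ax":0,"ay":0,"az":0.12,"claw":0},
  ],
)

```text
t: 10.08
tcp_pos: [489.1, 26.6, 58.9]
orientation: [0.0, 0.999, 0.05, 0.005]
wrist_force: [0.4, 2.1, -0.7]
gripper_width: 29.3
```

```bash
python3 -c "
from h import *
st()
import cv2
im=get_image('wrist')
cv2.imwrite('pics/w7z.png',cv2.resize(im[100:384,120:400,::-1],None,fx=2.1,fy=2.1,interpolation=cv2.INTER_CUBIC))"
```

```text
tcp [489.1  26.6  58.9] hold [488.9  26.6  77.9] xang 0.1 tilt z [0.01 0.  ] j6 -0.136 F [ 0.4  2.1 -0.7] T [0.172 0.294 0.015] w 29.3 t 10.08
```

View pics/w7z.png

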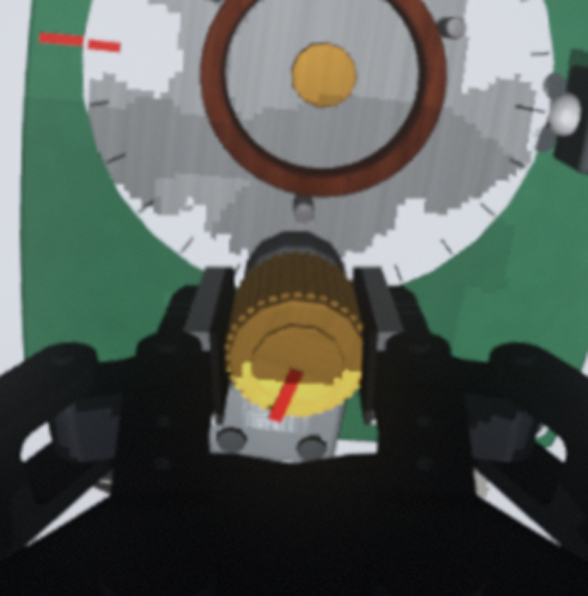

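Call:
drive_tool(
  moves=[
    {"tx":0,"ty":0,"tz":0.06,"ax":0,"ay":0,"az":0.12,"claw":0},
    {"tx":0,"ty":0,"tz":0.06,"ax":0,"ay":0,"az":0.12,"claw":0},
    {"tx":0,"ty":0,"tz":0.06,"ax":0,"ay":0,"az":0.12,"claw":0},
    {"tx":0,"ty":0,"tz":0.06,"ax":0,"ay":0,"az":0.12,"claw":0},
    {"tx":0,"ty":0,"tz":0.06,"ax":0,"ay":0,"az":0.12,"claw":0},
  ],
)

```text
t: 10.55
tcp_pos: [490.2, 26.7, 58.6]
orientation: [-0.001, 0.968, -0.253, 0.006]
wrist_force: [0.6, 0.7, -0.3]
gripper_width: 29.0
```

Call:
drive_tool(
  moves=[
    {"tx":0,"ty":0,"tz":0.06,"ax":0,"ay":0,"az":0.12,"claw":0},
    {"tx":0,"ty":0,"tz":0.06,"ax":0,"ay":0,"az":0.12,"claw":0},
    {"tx":0,"ty":0,"tz":0.06,"ax":0,"ay":0,"az":0.12,"claw":0},
  ],
)

```text
t: 10.8
tcp_pos: [490.9, 26.5, 58.5]
orientation: [-0.003, 0.905, -0.426, 0.006]
wrist_force: [1.0, -0.1, -0.4]
gripper_width: 29.3
```

```bash
python3 -c "
from h import *
st()"
```

```text
tcp [490.9  26.5  58.5] hold [490.6  26.5  77.5] xang -0.88 tilt z [ 0.013 -0.001] j6 0.845 F [ 1.  -0.1 -0.4] T [0.22 0.22 0.05] w 29.3 t 10.8
```

Call:
drive_tool(
  moves=[
    {"tx":0,"ty":0,"tz":0.03,"ax":0,"ay":0,"az":0.08,"claw":0},
    {"tx":0,"ty":0,"tz":0.03,"ax":0,"ay":0,"az":0.08,"claw":0},
    {"tx":0,"ty":0,"tz":0.03,"ax":0,"ay":0,"az":0.08,"claw":0},
  ],
)

```text
t: 11.05
tcp_pos: [491.3, 26.1, 58.3]
orientation: [-0.003, 0.846, -0.533, 0.006]
wrist_force: [0.8, -0.2, -0.2]
gripper_width: 28.8
```

```bash
python3 -c "
from h import *
st()"
```

```text
tcp [491.3  26.1  58.3] hold [491.   26.1  77.3] xang -1.125 tilt z [ 0.013 -0.001] j6 1.091 F [ 0.8 -0.2 -0.2] T [0.22  0.242 0.053] w 28.8 t 11.05
```

Turned 3.10; no stop yet.

Call:
drive_tool(
  moves=[
    {"tx":0,"ty":0,"tz":0.03,"ax":0,"ay":0,"az":0.06,"claw":0},
    {"tx":0,"ty":0,"tz":0.03,"ax":0,"ay":0,"az":0.06,"claw":0},
  ],
)

```text
t: 11.22
tcp_pos: [491.4, 25.9, 58.3]
orientation: [-0.003, 0.812, -0.584, 0.006]
wrist_force: [0.2, 0.7, -0.2]
gripper_width: 28.8
```

```bash
python3 -c "
from h import *
st()"
```

```text
tcp [491.4  25.9  58.3] hold [491.2  25.9  77.3] xang -1.247 tilt z [ 0.013 -0.001] j6 1.212 F [ 0.2  0.7 -0.2] T [0.273 0.217 0.107] w 28.8 t 11.22
```

Call:
drive_tool(
  moves=[
    {"tx":0,"ty":0,"tz":0,"ax":0,"ay":0,"az":0.06,"claw":0},
    {"tx":0,"ty":0,"tz":0,"ax":0,"ay":0,"az":0.06,"claw":0},
  ],
)

```text
t: 11.38
tcp_pos: [491.5, 25.3, 58.2]
orientation: [-0.003, 0.777, -0.63, 0.006]
wrist_force: [-2.0, 0.3, 2.5]
gripper_width: 28.9
```

```bash
python3 -c "
from h import *
st()
import cv2
im=get_image('wrist')
cv2.imwrite('pics/w8z.png',cv2.resize(im[100:384,120:400,::-1],None,fx=2.1,fy=2.1,interpolation=cv2.INTER_CUBIC))"
```

```text
tcp [491.5  25.3  58.2] hold [491.2  25.3  77.2] xang -1.363 tilt z [ 0.013 -0.003] j6 1.33 F [-2.   0.3  2.5] T [0.109 0.406 0.65 ] w 28.9 t 11.38
```

View pics/w8z.png

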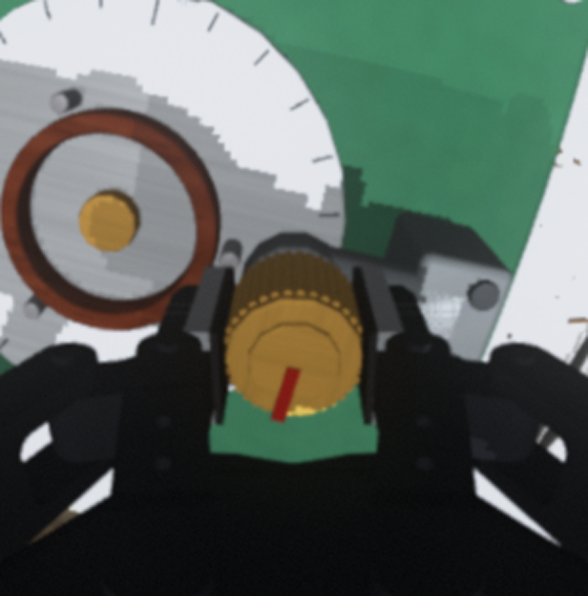

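Call:
drive_tool(
  moves=[
    {"tx":0,"ty":0,"tz":0,"ax":0,"ay":0,"az":0.06,"claw":0},
    {"tx":0,"ty":0,"tz":0,"ax":0,"ay":0,"az":0.05,"claw":0},
    {"tx":0,"ty":0,"tz":0,"ax":0,"ay":0,"az":0.03,"claw":0},
  ],
)

```text
t: 11.68
tcp_pos: [489.5, 24.8, 58.3]
orientation: [-0.001, 0.734, -0.679, 0.005]
wrist_force: [-0.8, 0.8, 1.7]
gripper_width: 29.4
```

```bash
python3 -c "
from h import *
st()
import cv2
im=get_image('wrist')
cv2.imwrite('pics/w9z.png',cv2.resize(im[230:320,190:330,::-1],None,fx=5,fy=5,interpolation=cv2.INTER_CUBIC))
im=get_image('top')[140:245,150:330,::-1]; cv2.imwrite('pics/t9z.png',cv2.resize(im,None,fx=4.4,fy=4.4,interpolation=cv2.INTER_CUBIC))"
```

```text
tcp [489.5  24.8  58.3] hold [489.4  24.9  77.3] xang -1.492 tilt z [ 0.009 -0.005] j6 1.462 F [-0.8  0.8  1.7] T [0.275 0.341 0.565] w 29.4 t 11.68
```

View pics/w9z.png

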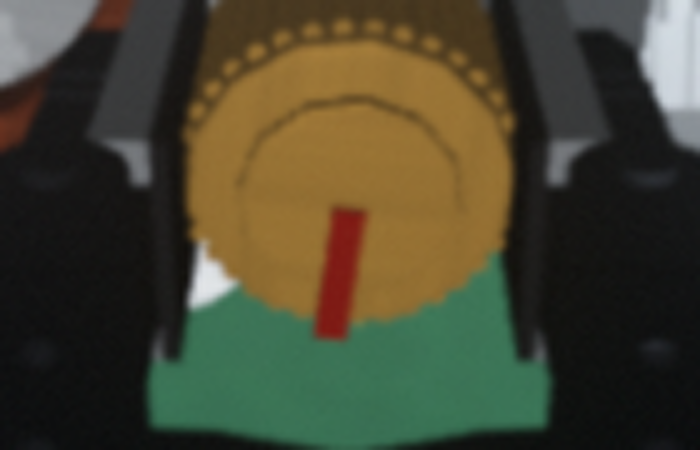

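View pics/t9z.png

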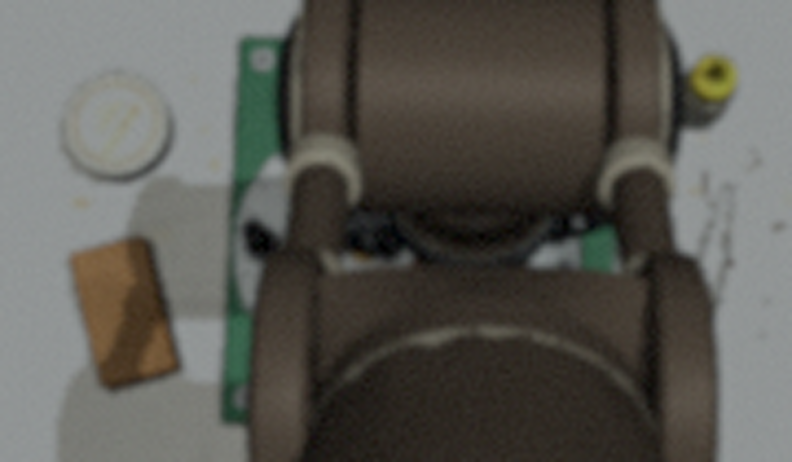

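Call:
drive_tool(
  moves=[
    {"tx":0,"ty":0,"tz":-0.06,"ax":0,"ay":0,"az":-0.12,"claw":0},
    {"tx":0,"ty":0,"tz":-0.06,"ax":0,"ay":0,"az":-0.12,"claw":0},
    {"tx":0,"ty":0,"tz":-0.06,"ax":0,"ay":0,"az":-0.12,"claw":0},
    {"tx":0,"ty":0,"tz":-0.06,"ax":0,"ay":0,"az":-0.12,"claw":0},
    {"tx":0,"ty":0,"tz":-0.06,"ax":0,"ay":0,"az":-0.12,"claw":0},
  ],
)

```text
t: 12.2
tcp_pos: [489.5, 24.7, 58.6]
orientation: [-0.0, 0.908, -0.419, 0.005]
wrist_force: [-0.3, -0.7, 1.1]
gripper_width: 29.0
```

Call:
drive_tool(
  moves=[
    {"tx":0,"ty":0,"tz":-0.06,"ax":0,"ay":0,"az":-0.12,"claw":0},
    {"tx":0,"ty":0,"tz":-0.06,"ax":0,"ay":0,"az":-0.12,"claw":0},
    {"tx":0,"ty":0,"tz":-0.06,"ax":0,"ay":0,"az":-0.12,"claw":0},
    {"tx":0,"ty":0,"tz":-0.06,"ax":0,"ay":0,"az":-0.12,"claw":0},
    {"tx":0,"ty":0,"tz":-0.06,"ax":0,"ay":0,"az":-0.12,"claw":0},
  ],
)

```text
t: 12.62
tcp_pos: [489.7, 24.5, 58.9]
orientation: [0.001, 0.993, -0.12, 0.005]
wrist_force: [-0.5, 0.9, 0.4]
gripper_width: 28.9
```

```bash
python3 -c "
from h import *
st()"
```

```text
tcp [489.7  24.5  58.9] hold [489.5  24.5  77.9] xang -0.24 tilt z [ 0.009 -0.002] j6 0.204 F [-0.5  0.9  0.4] T [ 0.131  0.245 -0.097] w 28.9 t 12.62
```

Need about +0.34 more.

Call:
drive_tool(
  moves=[
    {"tx":0,"ty":0,"tz":-0.06,"ax":0,"ay":0,"az":-0.12,"claw":0},
    {"tx":0,"ty":0,"tz":-0.06,"ax":0,"ay":0,"az":-0.12,"claw":0},
    {"tx":0,"ty":0,"tz":-0.04,"ax":0,"ay":0,"az":-0.08,"claw":0},
    {"tx":0,"ty":0,"tz":0,"ax":0,"ay":0,"az":0,"claw":0},
    {"tx":0,"ty":0,"tz":0,"ax":0,"ay":0,"az":0,"claw":0},
  ],
)

```text
t: 13.03
tcp_pos: [489.9, 24.4, 59.1]
orientation: [0.001, 0.999, 0.05, 0.005]
wrist_force: [0.0, 0.6, 1.4]
gripper_width: 29.0
```

```bash
python3 -c "
from h import *
st()
import cv2,pickle
s=arm.sense();pickle.dump(s,open('s10.p','wb'))
im=get_image('wrist')
cv2.imwrite('pics/w10.png',im[:,:,::-1])
cv2.imwrite('pics/w10z.png',cv2.resize(im[100:384,120:400,::-1],None,fx=2.1,fy=2.1,interpolation=cv2.INTER_CUBIC))
im=get_image('side')[130:270,165:315,::-1]; cv2.imwrite('pics/s10z.png',cv2.resize(im,None,fx=4,fy=4,interpolation=cv2.INTER_CUBIC))"
```

```text
tcp [489.9  24.4  59.1] hold [489.7  24.4  78. ] xang 0.099 tilt z [ 0.01  -0.001] j6 -0.138 F [0.  0.6 1.4] T [0.154 0.235 0.023] w 29.0 t 13.03
```

View pics/w10z.png

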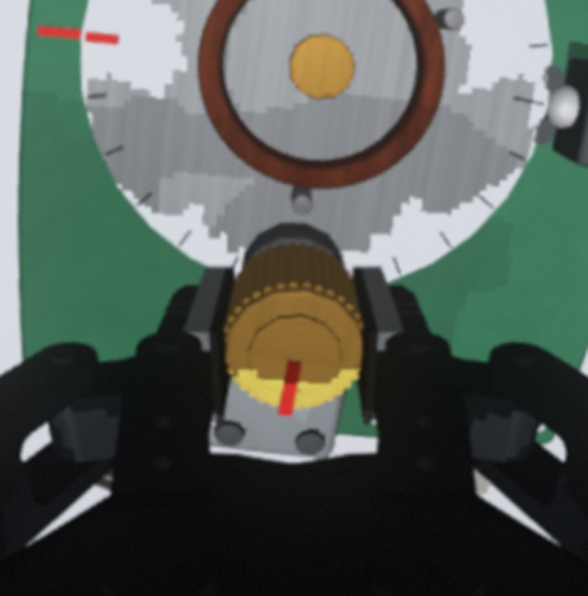

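View pics/s10z.png

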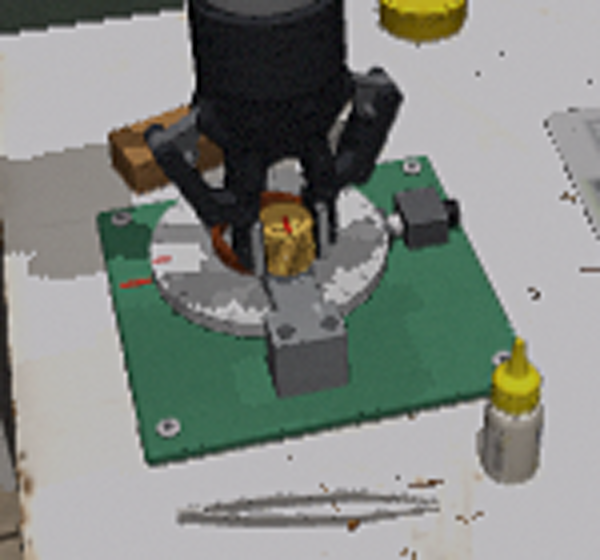

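```bash
python3 -c "
from h import *
import pickle
s=pickle.load(open('s10.p','rb'))
P=lambda u,v,z:atz('wrist',120+(u+.5)/2.1-.5,100+(v+.5)/2.1-.5,z,s)
a,b=P(294,362,86.75),P(287,413,86.75);d=b-a;q=np.arctan2(d[1],d[0])-(np.pi-0.042);print(a,b,q%(2*np.pi))
a,b=P(80,35,12),P(37,31,12);d=b-a;print(np.arctan2(d[1],d[0]))
a,b=P(119,40,26),P(87,36,26);d=b-a;print(np.arctan2(d[1],d[0]))
st()
"
```

```text
[490.8869429   22.54139833  86.75      ] [490.68934942   8.9953629   86.75      ] 1.5982105485174758
3.093171326162916
3.0731824539111416
tcp [489.9  24.4  59.1] hold [489.7  24.4  78.1] xang 0.099 tilt z [ 0.01  -0.001] j6 -0.137 F [-0.4  0.5  1.5] T [0.124 0.273 0.024] w 29.1 t 13.13
```

```bash
python3 -c "
from h import *
st(); print(arm.sense()['dq'].round(3)); print(arm.sign_off())"
```

```text
tcp [489.9  24.4  59.1] hold [489.7  24.4  78.1] xang 0.099 tilt z [ 0.01  -0.001] j6 -0.137 F [-0.4  0.5  1.5] T [0.124 0.273 0.024] w 29.1 t 13.13
[ 0.     0.001  0.    -0.002 -0.001  0.   ]
the job is handed in; nothing more can be done
None
```

I swung the turntable clockwise by its pin into the detent, seated the thumbscrew, and backed it off a quarter turn. I handed in at 13.1 s with the gripper still holding the screw.

- **Turntable:** the two red lines meet in the last wrist picture, at about −0.02 rad, which is within my reading error.
- **Seating:** the screw stopped turning after about 3.2 rad. The wrist torque then jumped to about 0.6 N m and the head began slipping in the fingers.
- **Back-off:** the red line on the head reads about 1.60 rad. The tool turned back 1.59 rad.
- **Grip:** set to 30 N, fingers 29 mm apart. The grasp point is about 1–2 mm from the measured screw axis, and the arm is at rest.
- **Bystanders:** I did not remeasure them. The bottle and tweezers look unmoved in the last side picture. In that picture the arm hides most of the cork block and all of the tin. Both look unmoved in a top picture taken just before the back-off.

The cameras disagreed by up to about 5 mm at first on the pin and screw positions, with the wrist pictures taken while the arm was still moving. I averaged the readings and took closer looks with the wrist camera. My first grip on the screw was about 5 mm too high, so I let go and gripped again before turning. No final check failed.

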